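# Find the high spot of a rotor on the run-out stand

## Robot

A 6-joint arm with a two-finger parallel gripper is mounted at the origin on a cart in front of the work surface, level with it; the furniture and walls round the work are solid. World frame = base frame: x ahead of the robot, y to its left, z up, the work surface at z = 0. Lengths are in m, angles in degrees, forces in N, time in s.
With the tool pointing down it reaches from about 0.325 to 0.875 m from the base axis. Payload 4.4 kg.
Tool frame: the origin (TCP) lies midway between the tips of the shut fingers; the grasp point (between the pads) lies 19 mm behind it; z points along the fingers, y is the direction in which the jaws open and shut (so a half turn about z gives the same grasp; the last joint's range is limited). The gripper opens to 85 mm and grips with 20 to 120 N. Pads are 22 mm wide; open, the fingers measure 114 mm over their backs; the gripper's body (76 mm by 85 mm) begins 54 mm behind the grasp point. The pads swing forward as they close: fully open they stand 13 mm farther back than shut.
Start: joints at [-73.253, 11.837, 88.321, -0, 79.842, -8.623], TCP at [0.246, -0.52, 0.231] pointing down, gripper open.
Joint ranges: [-156.59, 156.59], [-49.26, 127.26], [12.9, 141.05], [-63.56, 243.56], [4.71, 150.69], [-161.64, 161.64]. Speed limits (degrees/s): [159.86, 159.86, 180, 180, 180, 180].

## Interface

Orientations are given as a 3x3 rotation matrix whose columns are the frame's x, y, z axes.
In Python, from workcell import sensors, viewer, ticket gives the robot as it stands.
- The arm moves only by the tool apply_moves, never from a script. Its argument "series" is a list of rows, each an object of numbers: "dx", "dy", "dz": the shift along the tool's x, y, z in m; "rx", "ry", "rz": the turn, a rotation vector about the tool's x, y, z in degrees; "grip": the opening, from -1 (shut) to 1 (fully open). A call has 1 to 20 rows; each row is the pose to reach, as a shift and turn from the pose commanded when the call began, along the tool's axes at that moment; what a row does not reach only later rows make up. A row lasts 1/10 s, in which the tool goes at most 50 mm and 8.59 degrees, less where a joint would pass 70% of its speed; a pose out of reach is approached as far as the arm can. A call with a gripper value outside its range is refused whole. The fingers move at their own pace and stop on an object; the grip force is fixed at half the most. Time passes only in rows, so rows that repeat a pose let the fingers close. It gives the time, the measured TCP pose, the force and the opening at its end, in the units of the state.
- sensors.get_state(): the state, without advancing time (a new reading comes with each control period).
- viewer.snapshot(name): name is "scene" or "top"; returns the picture (384x512x3 uint8, red, green, blue); there is no depth.
- viewer.camera_params(name): a dict with "K" (3x3 intrinsics, pixels), "dist_coeffs" ([k1, k2, p1, p2, k3] as OpenCV has them; the pictures are not rectified), "pose" (4x4, takes a point from camera to world coordinates). Camera axes: x right, y down, z forward; pixel columns grow to the right and rows downward; lengths in m; the calibration is good to about 2 mm. A picture is of the moment at which its call begins. camera_params takes no time and is no camera call.
- ticket.finish_job(): hands the job in, once; it reports no verdict.
The state is a dict: "time": time; "q": joint angles; "joint_vel": joint speeds; "effort": joint torques, N m; "tool_pos": TCP position; "orientation": TCP orientation; "force": force on the tool from outside, world axes, zero at the start; "wrist_torque": the same for the moment, N m; "gripper_width": finger opening in m.
Only numpy, scipy, OpenCV 4.12 (cv2) and the standard library are available. Lean on these libraries where they do the work, as an engineer would, in place of code of your own. Each camera call takes 0.05 s, during which the arm holds its last target. There are 200 camera calls.

## Task

Check the pump rotor for run-out: push the blue gauge by its post all the way home to its stop, so that the gauge's nose rides on the rotor's steel rim. Then turn the rotor slowly and gently by its black crank grip, without forcing its rubber-mounted spindle sideways, find the rim's highest spot (there is also a lesser swelling that is not the one), and leave the rotor let go and at rest with the highest spot under the nose. Leave the other things on the desk alone.

Things in the scene. Friction and masses are not known exactly. Their poses are not given: they have to be found in the camera images.
- stand: The fixed run-out stand; origin on the desk under the rotor's axis, its x axis points from the gauge to the rotor's axis. Grey base plate 250 x 150 x 12 mm.
- spindle (a point): Point on the rotor's vertical axis, at the top face of its aluminium plate (92 mm across), 56 mm above the desk. A nut and stud of 10 mm radius stand on the axis up to z = 68 mm. The spindle sits in a stiff rubber mount: it yields sideways by 1 mm for every 10 N of side load, which also falsifies the gauge; more than 2 mm spoils the mount.
- rim_centre (a point): Middle of the steel rim disc under the plate, on the axis (z 30 to 50 mm, plain radius 60 mm). The true high spot stands out to 65 mm from the axis, a lesser swelling about 126 degrees away from it to 62.8 mm; each rises and falls smoothly over about 20 degrees to either side. Where they lie with respect to the crank differs from rotor to rotor.
- crank_grip (a point): Middle (z = 86 mm) of the black upright crank grip on the plate: diameter 16 mm, z 62 to 106 mm, 36 mm from the rotor's axis. It spins freely on its own pin, so a tool that does not turn can hold it. Turning takes 2 to 4 N here on the plain rim and up to some 3 N more while climbing the high spot; past its top the sprung nose helps as much. On the top the rotor stays when let go.
- rotor (a joint): Turn of the rotor about its vertical axis, rad, growing anticlockwise seen from above; free to turn at least one full turn either way. At 0 the crank grip lies straight between the axis and the gauge. The value says nothing of where the high spot is.
- post_grip (a point): Centre (z = 65 mm) of the black upright post at the back of the blue gauge: diameter 16 mm, top z = 85 mm, foot z = 35 mm. The gauge slides level along the line from this post to the rotor's axis; push the post towards the axis. The gauge body begins 13 mm ahead of the post's axis: 60 mm long, 56 mm wide, top z = 46 mm (needle 49 mm).
- carriage (a joint): Slide of the gauge, m: 0 fully back, 0.020 home against its stop, where the post stands 158 mm from the rotor's axis. It resists with about 8 N and stays where it is left.
- feeler (a joint): How far the gauge's sprung brass nose is pushed back, m: 0 free; with the gauge home about 0.0017 on the plain rim, 0.0041 on the lesser swelling, 0.0062 on the high spot. The nose presses with 2 to 5 N. The red needle on the white dial shows the same, swinging 1.15 rad from the first black tick (free) to the red tick (high spot).
- feeler_nose (a point): Tip of the gauge's brass nose (10 mm ball) on the line from the post to the rotor's axis, 40 mm above the desk.
- bottle_mid (a point): Bystander: middle of a brown reagent bottle, 48 mm across, 93 mm tall, behind the stand.
- beaker_mid (a point): Bystander: middle of a small glass beaker, 60 mm across, 86 mm tall, left behind the stand.
- petri_dish_mid (a point): Bystander: middle of a clear petri dish, 63 mm across, 16 mm high, on the right.
- load_box_mid (a point): Bystander: middle of a small silver and black box, 77 x 92 x 35 mm, on the left.

How it is judged (in metres and radians):
On the way, in this order (a step that is already met when the one before it is completed fails the run):
1. the gauge is home against its stop (value of joint carriage above 0.0185 m), for 0.2 s.
2. the rim's highest spot is under the nose (value of joint feeler above 0.0056 m and value of joint carriage above 0.0185 m), for 0.2 s.
At the end, for the whole second after the job is handed in: The gauge is home (within 1.5 mm of its stop), the rotor is at rest and let go, and its high spot holds the nose pushed back by at least 5.6 mm (top: about 6.2 mm, that is within some 7 degrees of the highest point) (all of step 2 and velocity of joint rotor between -0.05 and 0.05 rad/s); the robot touches nothing.
It fails at once if the rotor is spun fast (over 4 rad/s) (velocity of joint rotor above 4 rad/s or velocity of joint rotor below -4 rad/s).
It fails at once if a bystander is moved by more than 3 cm (distance of any of bottle_mid, beaker_mid, petri_dish_mid, load_box_mid from where it was at the start of the episode above 0.03 m).
It fails at once if the spindle is forced sideways by more than 2 mm in its rubber mount (a side load of about 20 N) (horizontal distance between spindle and stand above 0.002 m).
It also fails if it takes over 72 s, if anything falls off the work surface, if the arm or the gripper's body presses on something with over 40 N, if the wrist force passes 120 N, or if a joint passes its speed limit or range.

## Working session

There is one attempt and no reset: what is moved stays moved. The work goes in short steps, Python scripts to look and compute and a tool call to move; the robot and the scene stay as the last step left them, time stands still between calls to the robot, and variables do not carry over. Pictures are saved under pics/ and viewed, on a budget of 10 in all, crops included, one or two more only if the job needs it, and the job is handed in when it is done.

Besides the shell and the picture viewer there is one more tool, called after "Emit:" in YAML: its name, and indented under it one key for each argument. apply_moves: Moves the arm, as the interface text tells. Its arguments: {"type":"object","properties":{"series":{"type":"array"}},"required":["series"]}

```bash
mkdir -p pics; ls; cat > h.py <<'E'
import numpy as np,cv2
from workcell import sensors,viewer,ticket
def snap(n,f):
    im=viewer.snapshot(n); cv2.imwrite('pics/'+f,im[:,:,::-1]); return im
def ray(n,u,v,z):
    p=viewer.camera_params(n);K=np.array(p['K']);T=np.array(p['pose'])
    x=cv2.undistortPoints(np.array([[[u,v]]],float),K,np.array(p['dist_coeffs']))[0,0]
    d=T[:3,:3]@[x[0],x[1],1];o=T[:3,3];return o+d*(z-o[2])/d[2]
def proj(n,P):
    p=viewer.camera_params(n);T=np.linalg.inv(np.array(p['pose']))
    return cv2.projectPoints(np.array(P,float).reshape(-1,3),cv2.Rodrigues(T[:3,:3])[0],T[:3,3],np.array(p['K']),np.array(p['dist_coeffs']))[0][:,0]
E
python3 - <<'E'
from h import *
a=snap('top','top0.png');b=snap('scene','sc0.png')
for n in('top','scene'):print(np.round(viewer.camera_params(n)['pose'],3),viewer.camera_params(n)['K'])
s=sensors.get_state();print(s)
E
```

```text
pics
[[-0.012 -0.984  0.178  0.352]
 [-1.     0.013  0.008  0.026]
 [-0.01  -0.178 -0.984  1.39 ]
 [ 0.     0.     0.     1.   ]] [[376.94766792   0.         257.98664381]
 [  0.         376.94766792 196.64169602]
 [  0.           0.           1.        ]]
[[ 0.458 -0.425  0.781 -0.873]
 [-0.889 -0.203  0.411 -0.705]
 [-0.016 -0.882 -0.471  0.968]
 [ 0.     0.     0.     1.   ]] [[482.42927985   0.         261.53104709]
 [  0.         482.42927985 194.65345876]
 [  0.           0.           1.        ]]
{'time': 0.1, 'q': array([-7.32538531e+01,  1.18787998e+01,  8.83973200e+01,  1.20607521e-03,
        7.98403031e+01, -8.62050121e+00]), 'joint_vel': array([-0.00146977, -0.07920839, -0.12807513,  0.05880402,  0.03879923,
        0.00023332]), 'effort': array([ 9.74612681e-05, -3.84090686e+01, -2.92549253e+01, -2.35028319e-04,
        4.84280608e-03, -1.96054351e-06]), 'tool_pos': array([ 0.24615634, -0.51889602,  0.23024163]), 'orientation': array([[ 9.03586515e-01,  4.28405288e-01, -5.65631563e-04],
       [ 4.28405538e-01, -9.03584465e-01,  1.95175723e-03],
       [ 3.25047226e-04, -2.00590121e-03, -9.99997935e-01]]), 'force': array([ 0.12760164, -0.85320725, -0.33519419]), 'wrist_torque': array([ 0.01346926,  0.02316387, -0.00119659]), 'gripper_width': 0.08550542000905006}
```

View pics/top0.png

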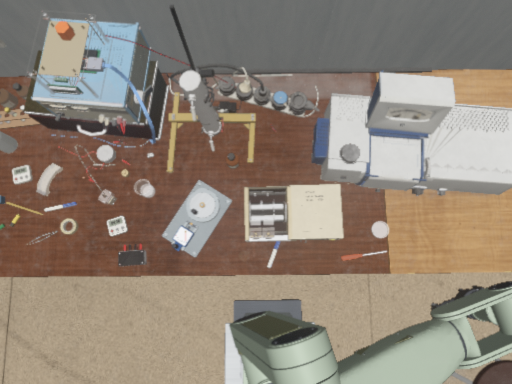

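View pics/sc0.png

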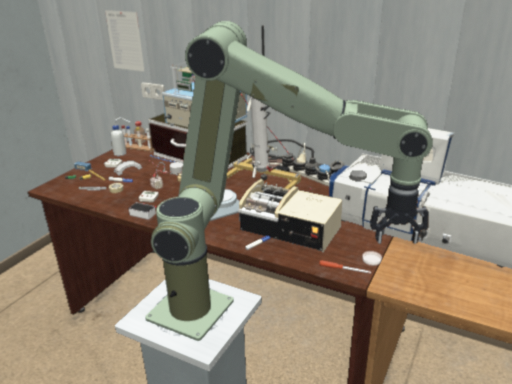

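The top view shows the stand near (197,218): rotor at about (203,205), gauge and dial near (184,235). In the scene view the arm hides it.

```bash
python3 - <<'E'
from h import *
a=cv2.imread('pics/top0.png')
cv2.imwrite('pics/c0.png',cv2.resize(a[170:262,150:270],None,fx=6.5,fy=6.5,interpolation=cv2.INTER_CUBIC))
for u,v,z in[(203,205,.05),(184,235,.046),(178,241,.085)]:print(ray('top',u,v,z))
E
```

```text
[0.56645914 0.23492636 0.05      ]
[0.45958313 0.30202691 0.046     ]
[0.43598315 0.31437516 0.085     ]
```

View pics/c0.png

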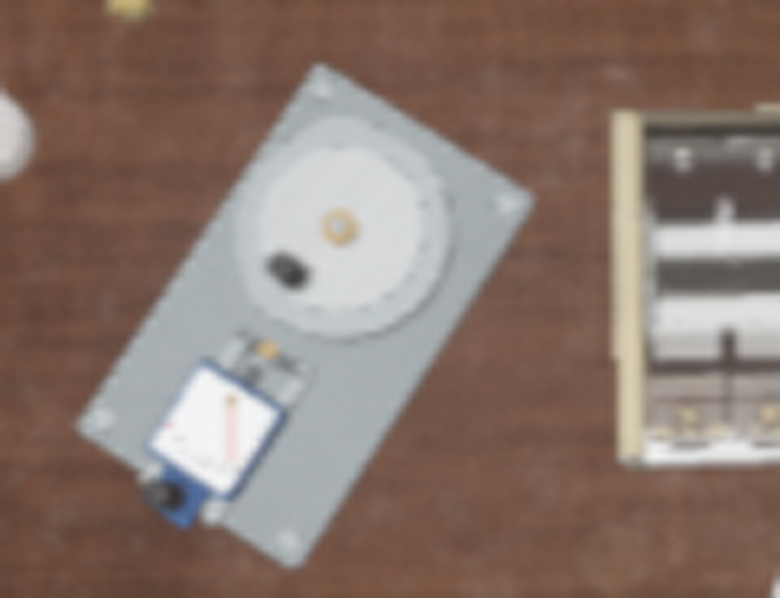

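The crop shows the nut at (340,227), the crank grip at about (290,270), the brass nose at (268,350), the dial centre at (215,428) and the black post at (165,492). The plate corners are (320,65), (535,195), (295,568) and (80,428).

```bash
python3 - <<'E'
from h import *
a=cv2.imread('pics/top0.png')
c=lambda u,v:((u+.5)/6.5-.5+150,(v+.5)/6.5-.5+170)
cr=[ray('top',*c(*p),.012)[:2] for p in[(320,65),(535,195),(295,568),(80,428)]]
print(np.round(cr,4),[np.linalg.norm(cr[i]-cr[(i+1)%4]) for i in range(4)], 'centre',np.mean(cr,0))
e=(cr[0]+cr[1]-cr[2]-cr[3]);print('axis deg',np.degrees(np.arctan2(e[1],e[0])))
g=cv2.cvtColor(cv2.resize(a[170:262,150:270],None,fx=6.5,fy=6.5,interpolation=cv2.INTER_CUBIC),cv2.COLOR_BGR2GRAY)
nut=ray('top',*c(340,227),.066);print('nut',nut)
for n,(x0,x1,y0,y1),z in[('crank',(255,325,240,305),.085),('post',(135,190,465,520),.065)]:
    m=(g[y0:y1,x0:x1]<85);y,x=np.nonzero(m);u,v=x.mean()+x0,y.mean()+y0
    P=ray('top',*c(u,v),z);d=P-nut;print(n,u,v,m.sum(),P,np.linalg.norm(d[:2]),np.degrees(np.arctan2(-d[1],-d[0])))
E
```

```text
[[0.6694 0.258 ]
 [0.5915 0.1337]
 [0.3824 0.2674]
 [0.4617 0.3903]] [np.float64(0.14671147454147726), np.float64(0.24821763420366094), np.float64(0.14622967080892638), np.float64(0.24624311506460828)] centre [0.52624686 0.26235453]
axis deg -32.54965713131632
nut [0.56575356 0.23644135 0.066     ]
crank 293.3103448275862 275.807881773399 203 [0.53639419 0.25824178 0.085     ] 0.03656818063981574 -36.595259141665224
post 162.79143897996357 502.1630236794171 1098 [0.41706009 0.33016608 0.065     ] 0.1757670982329374 -32.22412280234484
```

```bash
python3 - <<'E'
from h import *
a=cv2.imread('pics/top0.png')
C=np.array([.566,.2363]);r=np.arange(.030,.076,.0005)
th=np.radians(np.arange(0,360,2))
P=np.array([[*(C+x*np.array([np.cos(t),np.sin(t)])),.05] for t in th for x in r])
uv=proj('top',P).reshape(len(th),len(r),2).astype(np.float32)
pol=cv2.remap(a,uv[...,0],uv[...,1],cv2.INTER_CUBIC)
cv2.imwrite('pics/pol.png',cv2.resize(pol.transpose(1,0,2),None,fx=4.4,fy=6,interpolation=cv2.INTER_LINEAR))
g=cv2.GaussianBlur(pol.astype(float).sum(2),(3,3),1)
d=np.diff(g,axis=1);w=(r[1:]>.053)&(r[1:]<.070)
for i in range(0,180,4):
    k=np.argmin(np.where(w,d[i],9e9));print(i*2,round(r[k]*1000,1),int(d[i,k]),end=' | ')
E
```

```text
0 65.0 -6 | 8 65.0 -6 | 16 65.0 -6 | 24 61.5 -6 | 32 60.0 -8 | 40 68.0 -16 | 48 67.0 -16 | 56 66.5 -21 | 64 66.5 -21 | 72 68.0 -18 | 80 69.0 -12 | 88 60.0 -4 | 96 60.5 -4 | 104 61.0 -5 | 112 60.5 -5 | 120 63.0 -5 | 128 62.0 -5 | 136 61.5 -6 | 144 59.5 -8 | 152 58.5 -8 | 160 58.0 -10 | 168 58.0 -9 | 176 57.5 -9 | 184 58.0 -11 | 192 57.0 -14 | 200 58.0 -15 | 208 58.0 -15 | 216 57.0 -15 | 224 58.0 -14 | 232 57.5 -14 | 240 57.0 -13 | 248 57.0 -11 | 256 57.0 -13 | 264 56.5 -8 | 272 55.5 -7 | 280 56.0 -8 | 288 56.5 -9 | 296 61.0 -5 | 304 57.5 -7 | 312 59.5 -6 | 320 59.5 -6 | 328 69.0 -8 | 336 60.0 -5 | 344 59.0 -8 | 352 63.0 -5 |
```

View pics/pol.png

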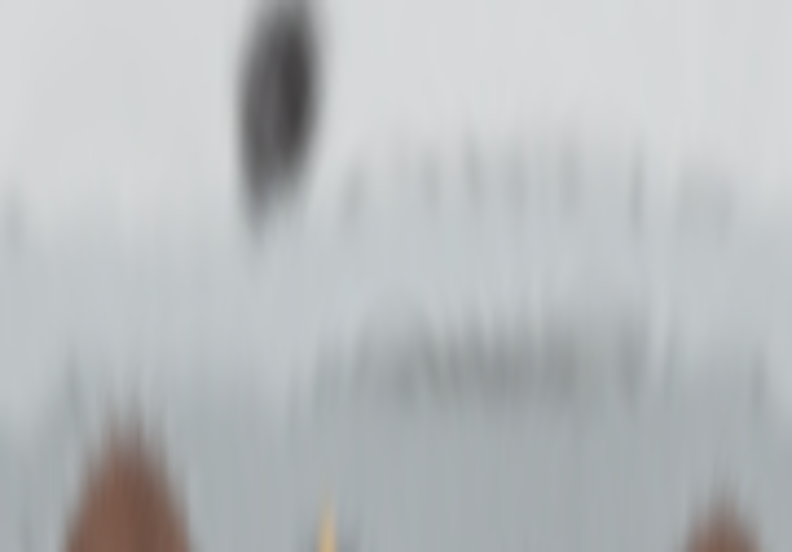

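The rim edge runs at r ≈ 60 mm (row 380), bulging to about 65 mm near column 10 (world azimuth about 5°). There is a weaker bulge near 125–130°, which fits the given 126° spacing. The nose is at azimuth 147.6°, so I expect about +143° of rotor turn. First I go behind the post.

Emit:
apply_moves:
  series:
    - {"dx": 0.409, "dy": -0.27, "rz": -32.2, "grip": -1}
    - {"dx": 0.409, "dy": -0.27, "rz": -32.2, "grip": -1}
    - {"dx": 0.409, "dy": -0.27, "rz": -32.2, "grip": -1}
    - {"dx": 0.409, "dy": -0.27, "rz": -32.2, "grip": -1}
    - {"dx": 0.409, "dy": -0.27, "rz": -32.2, "grip": -1}
    - {"dx": 0.409, "dy": -0.27, "rz": -32.2, "grip": -1}
    - {"dx": 0.409, "dy": -0.27, "rz": -32.2, "grip": -1}
    - {"dx": 0.409, "dy": -0.27, "rz": -32.2, "grip": -1}
    - {"dx": 0.409, "dy": -0.27, "rz": -32.2, "grip": -1}
    - {"dx": 0.499, "dy": -0.726, "rz": -32.2, "grip": -1}
    - {"dx": 0.499, "dy": -0.726, "rz": -32.2, "grip": -1}
    - {"dx": 0.499, "dy": -0.726, "rz": -32.2, "grip": -1}
    - {"dx": 0.499, "dy": -0.726, "rz": -32.2, "grip": -1}
    - {"dx": 0.499, "dy": -0.726, "rz": -32.2, "grip": -1}
    - {"dx": 0.499, "dy": -0.726, "rz": -32.2, "grip": -1}
    - {"dx": 0.499, "dy": -0.726, "rz": -32.2, "grip": -1}
    - {"dx": 0.499, "dy": -0.726, "rz": -32.2, "grip": -1}
    - {"dx": 0.499, "dy": -0.726, "rz": -32.2, "grip": -1}
    - {"dx": 0.499, "dy": -0.726, "rz": -32.2, "grip": -1}
    - {"dx": 0.499, "dy": -0.726, "rz": -32.2, "grip": -1}

```text
validation failed for argument at $.se...
```

Emit:
apply_moves:
  series:
    - {"dx": 0.409, "dy": -0.27, "dz": 0.0, "rx": 0.0, "ry": 0.0, "rz": -32.2, "grip": -1.0}

```text
time: 0.2
tool_pos: [0.2702, -0.48, 0.2306]
orientation: [[0.831, 0.557, -0.001], [0.557, -0.831, -0.002], [-0.002, 0.001, -1.0]]
force: [0.9, 1.2, -0.3]
gripper_width: 0.0735
```

Emit:
apply_moves:
  series:
    - {"dx": 0.4, "dy": -0.185, "dz": 0.0, "rx": 0.0, "ry": 0.0, "rz": -23.6, "grip": -1.0}
    - {"dx": 0.4, "dy": -0.185, "dz": 0.0, "rx": 0.0, "ry": 0.0, "rz": -23.6, "grip": -1.0}
    - {"dx": 0.4, "dy": -0.185, "dz": 0.0, "rx": 0.0, "ry": 0.0, "rz": -23.6, "grip": -1.0}
    - {"dx": 0.4, "dy": -0.185, "dz": 0.0, "rx": 0.0, "ry": 0.0, "rz": -23.6, "grip": -1.0}
    - {"dx": 0.4, "dy": -0.185, "dz": 0.0, "rx": 0.0, "ry": 0.0, "rz": -23.6, "grip": -1.0}
    - {"dx": 0.4, "dy": -0.185, "dz": 0.0, "rx": 0.0, "ry": 0.0, "rz": -23.6, "grip": -1.0}
    - {"dx": 0.4, "dy": -0.185, "dz": 0.0, "rx": 0.0, "ry": 0.0, "rz": -23.6, "grip": -1.0}
    - {"dx": 0.4, "dy": -0.185, "dz": 0.0, "rx": 0.0, "ry": 0.0, "rz": -23.6, "grip": -1.0}
    - {"dx": 0.557, "dy": -0.623, "dz": 0.0, "rx": 0.0, "ry": 0.0, "rz": -23.6, "grip": -1.0}
    - {"dx": 0.557, "dy": -0.623, "dz": 0.0, "rx": 0.0, "ry": 0.0, "rz": -23.6, "grip": -1.0}
    - {"dx": 0.557, "dy": -0.623, "dz": 0.0, "rx": 0.0, "ry": 0.0, "rz": -23.6, "grip": -1.0}
    - {"dx": 0.557, "dy": -0.623, "dz": 0.0, "rx": 0.0, "ry": 0.0, "rz": -23.6, "grip": -1.0}
    - {"dx": 0.557, "dy": -0.623, "dz": 0.0, "rx": 0.0, "ry": 0.0, "rz": -23.6, "grip": -1.0}
    - {"dx": 0.557, "dy": -0.623, "dz": 0.0, "rx": 0.0, "ry": 0.0, "rz": -23.6, "grip": -1.0}
    - {"dx": 0.557, "dy": -0.623, "dz": 0.0, "rx": 0.0, "ry": 0.0, "rz": -23.6, "grip": -1.0}
    - {"dx": 0.557, "dy": -0.623, "dz": 0.0, "rx": 0.0, "ry": 0.0, "rz": -23.6, "grip": -1.0}
    - {"dx": 0.557, "dy": -0.623, "dz": 0.0, "rx": 0.0, "ry": 0.0, "rz": -23.6, "grip": -1.0}
    - {"dx": 0.557, "dy": -0.623, "dz": 0.0, "rx": 0.0, "ry": 0.0, "rz": -23.6, "grip": -1.0}
    - {"dx": 0.557, "dy": -0.623, "dz": 0.0, "rx": 0.0, "ry": 0.0, "rz": -23.6, "grip": -1.0}
    - {"dx": 0.557, "dy": -0.623, "dz": 0.0, "rx": 0.0, "ry": 0.0, "rz": -23.6, "grip": -1.0}

```text
time: 2.2
tool_pos: [0.3853, 0.3516, 0.2305]
orientation: [[0.534, 0.845, -0.001], [0.845, -0.534, -0.001], [-0.002, -0.0, -1.0]]
force: [0.1, 0.3, 0.3]
gripper_width: -0.0
```

```bash
python3 - <<'E'
from h import *
b=snap('scene','sc1.png');print(proj('scene',[[.566,.236,.056],[.416,.332,.065]]))
E
```

```text
[[221.02160716 195.18053618]
 [179.20689258 204.62901663]]
```

View pics/sc1.png

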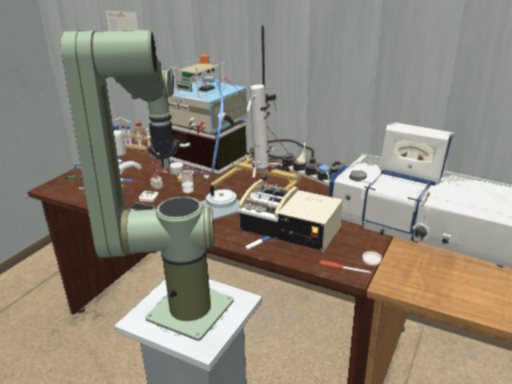

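The tool hovers left of the stand and the rotor shows at (221,197). Now I descend and creep towards the post.

Emit:
apply_moves:
  series:
    - {"dx": 0.0, "dy": 0.0, "dz": 0.05, "rx": 0.0, "ry": 0.0, "rz": 0.0, "grip": -1.0}
    - {"dx": 0.0, "dy": 0.0, "dz": 0.1, "rx": 0.0, "ry": 0.0, "rz": 0.0, "grip": -1.0}
    - {"dx": 0.0, "dy": 0.0, "dz": 0.14, "rx": 0.0, "ry": 0.0, "rz": 0.0, "grip": -1.0}
    - {"dx": 0.0, "dy": 0.0, "dz": 0.174, "rx": 0.0, "ry": 0.0, "rz": 0.0, "grip": -1.0}
    - {"dx": 0.0, "dy": 0.0, "dz": 0.174, "rx": 0.0, "ry": 0.0, "rz": 0.0, "grip": -1.0}
    - {"dx": 0.0, "dy": 0.005, "dz": 0.174, "rx": 0.0, "ry": 0.0, "rz": 0.0, "grip": -1.0}
    - {"dx": 0.0, "dy": 0.01, "dz": 0.174, "rx": 0.0, "ry": 0.0, "rz": 0.0, "grip": -1.0}
    - {"dx": 0.0, "dy": 0.01, "dz": 0.174, "rx": 0.0, "ry": 0.0, "rz": 0.0, "grip": -1.0}

```text
time: 3.05
tool_pos: [0.3976, 0.3464, 0.0601]
orientation: [[0.537, 0.843, 0.005], [0.843, -0.538, 0.003], [0.005, 0.003, -1.0]]
force: [0.3, 0.2, 1.0]
gripper_width: -0.0
```

```bash
python3 - <<'E'
from h import *
b=snap('top','t2.png');cv2.imwrite('pics/c2.png',cv2.resize(b[190:262,150:230,::-1],None,fx=8,fy=8,interpolation=cv2.INTER_CUBIC))
E
```

```text
(no output)
```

View pics/c2.png

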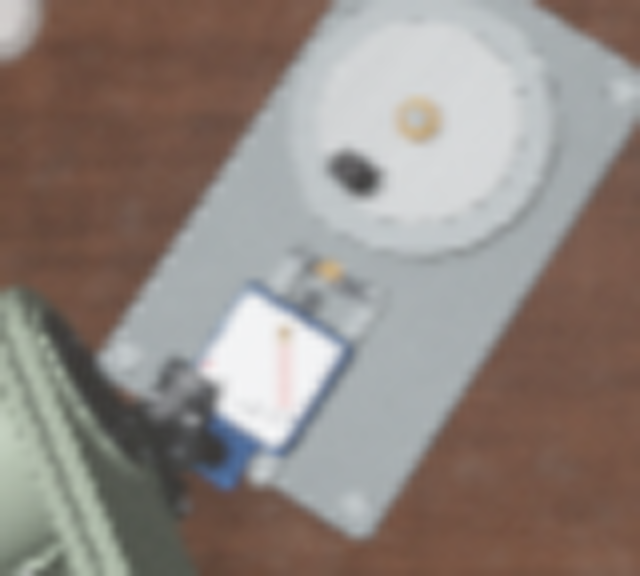

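The fingers stand just behind the post, and the needle, pivot at (285,332), is at its free position. Pushing now.

Emit:
apply_moves:
  series:
    - {"dx": -0.002, "dy": 0.003, "dz": 0.0, "rx": 0.0, "ry": 0.0, "rz": 0.0, "grip": -1.0}
    - {"dx": -0.002, "dy": 0.006, "dz": 0.0, "rx": 0.0, "ry": 0.0, "rz": 0.0, "grip": -1.0}
    - {"dx": -0.002, "dy": 0.009, "dz": 0.0, "rx": 0.0, "ry": 0.0, "rz": 0.0, "grip": -1.0}
    - {"dx": -0.002, "dy": 0.012, "dz": 0.0, "rx": 0.0, "ry": 0.0, "rz": 0.0, "grip": -1.0}
    - {"dx": -0.002, "dy": 0.015, "dz": 0.0, "rx": 0.0, "ry": 0.0, "rz": 0.0, "grip": -1.0}
    - {"dx": -0.002, "dy": 0.015, "dz": 0.0, "rx": 0.0, "ry": 0.0, "rz": 0.0, "grip": -1.0}

```text
time: 3.7
tool_pos: [0.4047, 0.3371, 0.0576]
orientation: [[0.537, 0.844, -0.003], [0.844, -0.537, 0.002], [-0.0, -0.004, -1.0]]
force: [-5.4, 3.0, 4.6]
gripper_width: 0.0002
```

Emit:
apply_moves:
  series:
    - {"dx": 0.0, "dy": 0.003, "dz": 0.0, "rx": 0.0, "ry": 0.0, "rz": 0.0, "grip": -1.0}
    - {"dx": 0.0, "dy": 0.006, "dz": 0.0, "rx": 0.0, "ry": 0.0, "rz": 0.0, "grip": -1.0}
    - {"dx": 0.0, "dy": 0.009, "dz": 0.0, "rx": 0.0, "ry": 0.0, "rz": 0.0, "grip": -1.0}
    - {"dx": 0.0, "dy": 0.012, "dz": 0.0, "rx": 0.0, "ry": 0.0, "rz": 0.0, "grip": -1.0}
    - {"dx": 0.0, "dy": 0.012, "dz": 0.0, "rx": 0.0, "ry": 0.0, "rz": 0.0, "grip": -1.0}

```text
time: 4.2
tool_pos: [0.4137, 0.3313, 0.0576]
orientation: [[0.537, 0.844, -0.005], [0.844, -0.537, 0.003], [-0.001, -0.006, -1.0]]
force: [-9.2, 5.2, 6.5]
gripper_width: -0.0002
```

Emit:
apply_moves:
  series:
    - {"dx": 0.0, "dy": 0.003, "dz": 0.0, "rx": 0.0, "ry": 0.0, "rz": 0.0, "grip": -1.0}
    - {"dx": 0.0, "dy": 0.005, "dz": 0.0, "rx": 0.0, "ry": 0.0, "rz": 0.0, "grip": -1.0}
    - {"dx": 0.0, "dy": 0.007, "dz": 0.0, "rx": 0.0, "ry": 0.0, "rz": 0.0, "grip": -1.0}
    - {"dx": 0.0, "dy": 0.007, "dz": 0.0, "rx": 0.0, "ry": 0.0, "rz": 0.0, "grip": -1.0}

```text
time: 4.6
tool_pos: [0.4139, 0.331, 0.0577]
orientation: [[0.537, 0.843, -0.016], [0.843, -0.537, 0.008], [-0.002, -0.018, -1.0]]
force: [-24.2, 17.8, 15.7]
gripper_width: -0.0005
```

Hard stop at 30 N with no more travel. That fits home: the post is 21 mm ahead of the TCP, which is 8 mm post radius plus 13 mm finger. I back off, lift and check.

Emit:
apply_moves:
  series:
    - {"dx": 0.0, "dy": -0.02, "dz": 0.0, "rx": 0.0, "ry": 0.0, "rz": 0.0, "grip": -1.0}
    - {"dx": 0.0, "dy": -0.05, "dz": 0.0, "rx": 0.0, "ry": 0.0, "rz": 0.0, "grip": -1.0}
    - {"dx": 0.0, "dy": -0.05, "dz": -0.05, "rx": 0.0, "ry": 0.0, "rz": 0.0, "grip": -1.0}
    - {"dx": 0.0, "dy": -0.05, "dz": -0.1, "rx": 0.0, "ry": 0.0, "rz": 0.0, "grip": -1.0}
    - {"dx": 0.0, "dy": -0.05, "dz": -0.1, "rx": 0.0, "ry": 0.0, "rz": 0.0, "grip": -1.0}

```text
time: 5.1
tool_pos: [0.3849, 0.3563, 0.1653]
orientation: [[0.535, 0.845, 0.014], [0.845, -0.535, 0.009], [0.015, 0.007, -1.0]]
force: [1.2, 0.3, 1.2]
gripper_width: -0.0
```

```bash
cat >> h.py <<'E'
def crop(f,o,x0=150,x1=230,y0=190,y1=262,k=8):
    b=snap('top',f);c=cv2.resize(b[y0:y1,x0:x1,::-1],None,fx=k,fy=k,interpolation=cv2.INTER_CUBIC);cv2.imwrite('pics/'+o,c);return c
E
python3 - <<'E'
from h import *
c=crop('t3.png','c3.png');print(sensors.get_state()['tool_pos'],sensors.get_state()['force'])
g=cv2.cvtColor(c,cv2.COLOR_BGR2GRAY)
q=lambda u,v:((u+.5)/8-.5+150,(v+.5)/8-.5+190)
print(proj('top',[[.566,.2363,.067]]),q(418,120))
E
```

```text
[0.38309465 0.35482813 0.16199845] [-0.30639721 -0.69413802 -0.57439981]
[[201.88136996 204.38691486]] (201.8125, 204.5625)
```

View pics/c3.png

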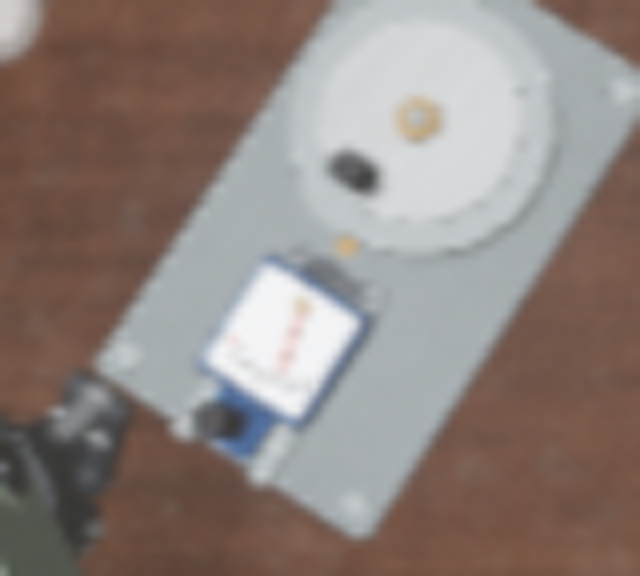

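```bash
python3 - <<'E'
from h import *
u=np.array([.8443,-.5358])
q=lambda u,v:((u+.5)/8-.5+150,(v+.5)/8-.5+190)
A=np.array([.566,.2363])
for n,p,z in[('piv0',(285,332),.049),('piv1',(302,306),.049),('post1',(218,420),.068),('nose0',(330,270),.045),('nose1',(346,245),.045)]:
    P=ray('top',*q(*p),z)[:2];d=A-P;print(n,P,d@u,d@[u[1],-u[0]])
for f in('t2','t3'):
    a=cv2.imread(f'pics/{f}.png')[190:262,150:230];h=cv2.resize(a,None,fx=8,fy=8,interpolation=cv2.INTER_CUBIC)
    m=(h.min(2)>205)[250:460,180:400];m=cv2.morphologyEx(m.astype(np.uint8),cv2.MORPH_CLOSE,np.ones((25,25)));y,x=np.nonzero(m);P=ray('top',*q(x.mean()+180,y.mean()+250),.047)[:2];d=A-P;print('dial',m.sum(),P,d@u)
h=h.astype(int);m=(h.max(2)<80)[380:460,180:260];y,x=np.nonzero(m);P=ray('top',*q(x.mean()+180,y.mean()+380),.065)[:2];print('post',m.sum(),P,(A-P)@u)
E
```

```text
piv0 [0.4733208  0.29747381] 0.11102597890227213 0.0019915311880906684
piv1 [0.48484604 0.29011084] 0.0973501382318578 0.0019502031575417183
post1 [0.43341928 0.3222136 ] 0.15797041231549666 0.001500102682162471
nose0 [0.50127638 0.27863283] 0.0773280816471158 0.0010626882727952272
nose1 [0.51246584 0.27164109] 0.06413464726749375 0.0011548849592210796
dial 11473 [0.45773447 0.30582663] 0.12866095413665735
dial 12294 [0.46984359 0.29964502] 0.11512512398065572
post 401 [0.43217162 0.31740021] 0.15644479603438924
```

The gauge is home: post at 158 mm from the axis, dial centre at 115 mm as the given sizes demand, and a hard stop at 30 N. It started part-way, about 6 mm in. Next I go over the crank, with jaws tangential and slightly open, so they cage it and stay free radially.

Emit:
apply_moves:
  series:
    - {"dx": 0.003, "dy": 0.183, "dz": 0.0, "rx": 0.0, "ry": 0.0, "rz": 94.1, "grip": -0.3}
    - {"dx": 0.003, "dy": 0.183, "dz": 0.0, "rx": 0.0, "ry": 0.0, "rz": 94.1, "grip": -0.3}
    - {"dx": 0.003, "dy": 0.183, "dz": 0.0, "rx": 0.0, "ry": 0.0, "rz": 94.1, "grip": -0.3}
    - {"dx": 0.003, "dy": 0.183, "dz": 0.0, "rx": 0.0, "ry": 0.0, "rz": 94.1, "grip": -0.3}
    - {"dx": 0.003, "dy": 0.183, "dz": 0.0, "rx": 0.0, "ry": 0.0, "rz": 94.1, "grip": -0.3}
    - {"dx": 0.003, "dy": 0.183, "dz": 0.0, "rx": 0.0, "ry": 0.0, "rz": 94.1, "grip": -0.3}
    - {"dx": 0.003, "dy": 0.183, "dz": 0.0, "rx": 0.0, "ry": 0.0, "rz": 94.1, "grip": -0.3}
    - {"dx": 0.003, "dy": 0.183, "dz": 0.0, "rx": 0.0, "ry": 0.0, "rz": 94.1, "grip": -0.3}
    - {"dx": 0.003, "dy": 0.183, "dz": 0.0, "rx": 0.0, "ry": 0.0, "rz": 94.1, "grip": -0.3}
    - {"dx": 0.003, "dy": 0.183, "dz": 0.0, "rx": 0.0, "ry": 0.0, "rz": 94.1, "grip": -0.3}
    - {"dx": 0.003, "dy": 0.183, "dz": 0.0, "rx": 0.0, "ry": 0.0, "rz": 94.1, "grip": -0.3}
    - {"dx": 0.003, "dy": 0.183, "dz": 0.0, "rx": 0.0, "ry": 0.0, "rz": 94.1, "grip": -0.3}
    - {"dx": 0.003, "dy": 0.183, "dz": 0.0, "rx": 0.0, "ry": 0.0, "rz": 94.1, "grip": -0.3}

```text
time: 6.45
tool_pos: [0.5354, 0.2567, 0.156]
orientation: [[0.805, -0.593, -0.002], [-0.593, -0.805, -0.001], [-0.001, 0.002, -1.0]]
force: [0.4, -0.4, 0.9]
gripper_width: 0.0302
```

```bash
python3 - <<'E'
from h import *
viewer.snapshot('top')
s=sensors.get_state();R=s['orientation'];p=s['tool_pos'];print(p,s['q'],np.degrees(np.arctan2(R[1,0],R[0,0])),s['gripper_width'])
print('tool shift',R.T@(np.array([.5368,.2578,.074])-p))
E
```

```text
[0.53558891 0.25674015 0.15625958] [ 1.72671810e+01  1.81301931e+01  8.97378104e+01 -1.64307381e-03
  7.22330920e+01  1.43668377e+02] -36.40073553423127 0.030200315273206903
tool shift [ 0.00043003 -0.00169001  0.08225684]
```

Emit:
apply_moves:
  series:
    - {"dx": 0.001, "dy": -0.001, "dz": 0.03, "rx": 0.0, "ry": 0.0, "rz": 0.0, "grip": -0.3}
    - {"dx": 0.001, "dy": -0.001, "dz": 0.055, "rx": 0.0, "ry": 0.0, "rz": 0.0, "grip": -0.3}
    - {"dx": 0.001, "dy": -0.001, "dz": 0.075, "rx": 0.0, "ry": 0.0, "rz": 0.0, "grip": -0.3}
    - {"dx": 0.001, "dy": -0.001, "dz": 0.082, "rx": 0.0, "ry": 0.0, "rz": 0.0, "grip": -0.3}
    - {"dx": 0.001, "dy": -0.001, "dz": 0.082, "rx": 0.0, "ry": 0.0, "rz": 0.0, "grip": -0.55}
    - {"dx": 0.001, "dy": -0.001, "dz": 0.082, "rx": 0.0, "ry": 0.0, "rz": 0.0, "grip": -0.55}

```text
time: 7.1
tool_pos: [0.5386, 0.2582, 0.076]
orientation: [[0.804, -0.595, 0.002], [-0.595, -0.804, 0.002], [0.001, -0.003, -1.0]]
force: [1.4, 2.6, -3.0]
gripper_width: 0.0189
```

```bash
python3 - <<'E'
from h import *
c=crop('t4.png','c4.png')
s=sensors.get_state();R=s['orientation'];p=s['tool_pos'];print(p,np.degrees(np.arctan2(R[1,0],R[0,0])),s['gripper_width'],s['force'])
# path plan: TCP on circle about A r=.036, yaw = az-180, shifts in present tool frame
E
```

```text
[0.53863792 0.2580824  0.07637127] -36.49407844616559 0.019117641800516224 [ 0.90744864  2.98784363 -2.39180247]
```

View pics/c4.png

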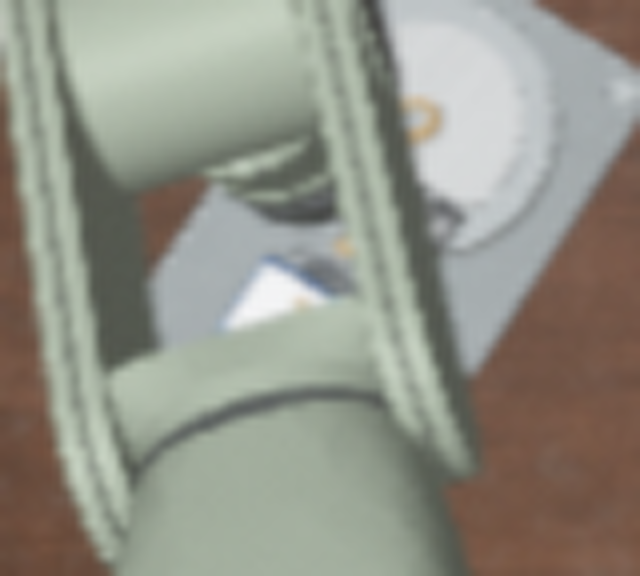

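The crank is hidden under the forearm, but the forces are small and the width of 19 mm shows it caged. Now turning anticlockwise (+y of the tool) in 5° rows along the 36 mm circle.

Emit:
apply_moves:
  series:
    - {"dx": 0.0001, "dy": 0.0031, "dz": 0.0, "rx": 0.0, "ry": 0.0, "rz": -5.0, "grip": -0.55}
    - {"dx": 0.0005, "dy": 0.0063, "dz": 0.0, "rx": 0.0, "ry": 0.0, "rz": -10.0, "grip": -0.55}
    - {"dx": 0.0012, "dy": 0.0093, "dz": 0.0, "rx": 0.0, "ry": 0.0, "rz": -15.0, "grip": -0.55}
    - {"dx": 0.0022, "dy": 0.0123, "dz": 0.0, "rx": 0.0, "ry": 0.0, "rz": -20.0, "grip": -0.55}
    - {"dx": 0.0022, "dy": 0.0123, "dz": 0.0, "rx": 0.0, "ry": 0.0, "rz": -20.0, "grip": -0.55}

```text
time: 7.65
tool_pos: [0.5328, 0.2474, 0.0766]
orientation: [[0.959, -0.283, 0.003], [-0.283, -0.959, 0.003], [0.002, -0.003, -1.0]]
force: [1.2, 4.4, -3.2]
gripper_width: 0.0194
```

```bash
cat >> h.py <<'E'
def st():
    s=sensors.get_state();R=s['orientation'];p=s['tool_pos'];A=np.array([.566,.2363]);d=p[:2]-A
    print('t',round(s['time'],2),p.round(4),'yaw',round(np.degrees(np.arctan2(R[1,0],R[0,0])),1),'r',round(np.linalg.norm(d),4),'az',round(np.degrees(np.arctan2(d[1],d[0]))%360,1),'F tool',(R.T@s['force']).round(1),'w',s['gripper_width'].round(4))
E
python3 -c "
from h import *
st()"
```

```text
Traceback (most recent call last):
  File "h.py", line 16, in st
    print('t',round(s['time'],2),p.round(4),'yaw',round(np.degrees(np.arctan2(R[1,0],R[0,0])),1),'r',round(np.linalg.norm(d),4),'az',round(np.degrees(np.arctan2(d[1],d[0]))%360,1),'F tool',(R.T@s['force']).round(1),'w',s['gripper_width'].round(4))
                                                                                                                                                                                                                           ^^^^^^^^^^^^^^^^^^^^^^^^
AttributeError: 'float' object has no attribute 'round'
```

Emit:
apply_moves:
  series:
    - {"dx": 0.0001, "dy": 0.0031, "dz": 0.0, "rx": 0.0, "ry": 0.0, "rz": -5.0, "grip": -0.55}
    - {"dx": 0.0005, "dy": 0.0063, "dz": 0.0, "rx": 0.0, "ry": 0.0, "rz": -10.0, "grip": -0.55}
    - {"dx": 0.0012, "dy": 0.0093, "dz": 0.0, "rx": 0.0, "ry": 0.0, "rz": -15.0, "grip": -0.55}
    - {"dx": 0.0022, "dy": 0.0123, "dz": 0.0, "rx": 0.0, "ry": 0.0, "rz": -20.0, "grip": -0.55}
    - {"dx": 0.0034, "dy": 0.0152, "dz": 0.0, "rx": 0.0, "ry": 0.0, "rz": -25.0, "grip": -0.55}
    - {"dx": 0.0048, "dy": 0.018, "dz": 0.0, "rx": 0.0, "ry": 0.0, "rz": -30.0, "grip": -0.55}
    - {"dx": 0.0065, "dy": 0.0206, "dz": 0.0, "rx": 0.0, "ry": 0.0, "rz": -35.0, "grip": -0.55}
    - {"dx": 0.0084, "dy": 0.0231, "dz": 0.0, "rx": 0.0, "ry": 0.0, "rz": -40.0, "grip": -0.55}

```text
time: 8.45
tool_pos: [0.5329, 0.2228, 0.0762]
orientation: [[0.916, 0.402, -0.001], [0.402, -0.916, 0.002], [0.0, -0.003, -1.0]]
force: [-1.8, 5.1, -2.5]
gripper_width: 0.0191
```

```bash
sed -i "s/s\['gripper_width'\].round(4)/round(s['gripper_width'],4)/" h.py
python3 -c "
from h import *
st()"
```

```text
t 8.45 [0.5329 0.2228 0.0762] yaw 23.7 r 0.0357 az 202.1 F tool [ 0.4 -5.4  2.5] w 0.0191
```

Emit:
apply_moves:
  series:
    - {"dx": 0.0001, "dy": 0.0031, "dz": 0.0, "rx": 0.0, "ry": 0.0, "rz": -5.0, "grip": -0.55}
    - {"dx": 0.0005, "dy": 0.0063, "dz": 0.0, "rx": 0.0, "ry": 0.0, "rz": -10.0, "grip": -0.55}
    - {"dx": 0.0012, "dy": 0.0093, "dz": 0.0, "rx": 0.0, "ry": 0.0, "rz": -15.0, "grip": -0.55}
    - {"dx": 0.0022, "dy": 0.0123, "dz": 0.0, "rx": 0.0, "ry": 0.0, "rz": -20.0, "grip": -0.55}
    - {"dx": 0.0034, "dy": 0.0152, "dz": 0.0, "rx": 0.0, "ry": 0.0, "rz": -25.0, "grip": -0.55}
    - {"dx": 0.0048, "dy": 0.018, "dz": 0.0, "rx": 0.0, "ry": 0.0, "rz": -30.0, "grip": -0.55}
    - {"dx": 0.0065, "dy": 0.0206, "dz": 0.0, "rx": 0.0, "ry": 0.0, "rz": -35.0, "grip": -0.55}
    - {"dx": 0.0084, "dy": 0.0231, "dz": 0.0, "rx": 0.0, "ry": 0.0, "rz": -40.0, "grip": -0.55}

```text
time: 9.25
tool_pos: [0.5485, 0.2043, 0.076]
orientation: [[0.443, 0.897, -0.004], [0.897, -0.443, 0.001], [-0.001, -0.004, -1.0]]
force: [-4.5, 2.7, 1.4]
gripper_width: 0.0193
```

```bash
python3 -c "
from h import *
st()"
```

```text
t 9.25 [0.5485 0.2043 0.076 ] yaw 63.7 r 0.0364 az 241.3 F tool [ 0.4 -5.2 -1.4] w 0.0193
```

Emit:
apply_moves:
  series:
    - {"dx": 0.0001, "dy": 0.0031, "dz": 0.0, "rx": 0.0, "ry": 0.0, "rz": -5.0, "grip": -0.55}
    - {"dx": 0.0005, "dy": 0.0063, "dz": 0.0, "rx": 0.0, "ry": 0.0, "rz": -10.0, "grip": -0.55}
    - {"dx": 0.0012, "dy": 0.0093, "dz": 0.0, "rx": 0.0, "ry": 0.0, "rz": -15.0, "grip": -0.55}
    - {"dx": 0.0022, "dy": 0.0123, "dz": 0.0, "rx": 0.0, "ry": 0.0, "rz": -20.0, "grip": -0.55}
    - {"dx": 0.0034, "dy": 0.0152, "dz": 0.0, "rx": 0.0, "ry": 0.0, "rz": -25.0, "grip": -0.55}

```text
time: 9.75
tool_pos: [0.5632, 0.1997, 0.0759]
orientation: [[0.022, 1.0, -0.005], [1.0, -0.022, -0.001], [-0.001, -0.005, -1.0]]
force: [-5.3, 0.6, 1.6]
gripper_width: 0.0194
```

```bash
python3 -c "
from h import *
st();c=crop('t5.png','c5.png');st()"
```

```text
t 9.75 [0.5632 0.1997 0.0759] yaw 88.7 r 0.0367 az 265.7 F tool [ 0.5 -5.4 -1.6] w 0.0194
t 9.8 [0.564  0.1996 0.076 ] yaw 88.8 r 0.0367 az 266.9 F tool [-0.9 -4.6 -1.7] w 0.0187
```

View pics/c5.png

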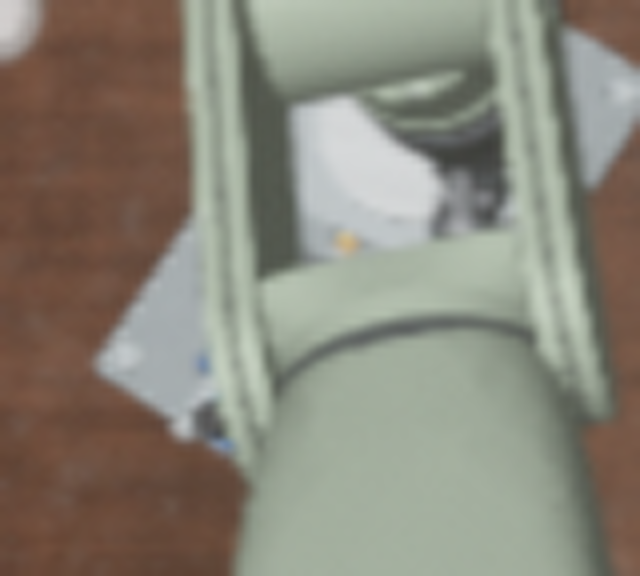

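The forearm hides the dial, but the brass nose is visible at (346,243). I'll track its centroid, which should move about 10 crop px on the high spot, together with the tangential force.

```bash
cat >> h.py <<'E'
def nose(f=None):
    a=snap('top',f) if not f.startswith('@') else cv2.imread('pics/'+f[1:])[:,:,::-1]
    c=cv2.resize(a[190:262,150:230],None,fx=8,fy=8,interpolation=cv2.INTER_CUBIC).astype(float)
    w=np.clip(c[...,0]-c[...,2]-35,0,None)[200:290,290:380];w[:, :]*= (w>0)
    y,x=np.mgrid[200:290,290:380];u,v=(w*x).sum()/w.sum(),(w*y).sum()/w.sum()
    P=ray('top',(u+.5)/8-.5+150,(v+.5)/8-.5+190,.042)[:2]
    print('nose',round(u,1),round(v,1),int(w.sum()),'dist mm',round(1000*((np.array([.566,.2363])-P)@[.8443,-.5358]),2))
E
python3 -c "
from h import *
nose('@t3.png');nose('@t5.png')"
```

```text
nose 346.9 246.0 3600 dist mm 64.27
nose 346.8 242.7 4119 dist mm 63.07
```

Emit:
apply_moves:
  series:
    - {"dx": 0.0001, "dy": 0.0031, "dz": 0.0, "rx": 0.0, "ry": 0.0, "rz": -5.0, "grip": -0.55}
    - {"dx": 0.0003, "dy": 0.0044, "dz": 0.0, "rx": 0.0, "ry": 0.0, "rz": -7.0, "grip": -0.55}
    - {"dx": 0.0003, "dy": 0.0044, "dz": 0.0, "rx": 0.0, "ry": 0.0, "rz": -7.0, "grip": -0.55}

```text
time: 10.1
tool_pos: [0.5675, 0.1997, 0.0758]
orientation: [[-0.095, 0.995, -0.006], [0.995, 0.095, -0.001], [-0.001, -0.006, -1.0]]
force: [-7.9, -0.4, 4.5]
gripper_width: 0.0193
```

```bash
python3 -c "
from h import *
nose('t6.png');st()"
```

```text
nose 346.0 239.6 110 dist mm 62.08
t 10.15 [0.5674 0.1997 0.0758] yaw 95.4 r 0.0366 az 272.3 F tool [-0.1 -6.  -3.4] w 0.0192
```

Emit:
apply_moves:
  series:
    - {"dx": 0.0001, "dy": 0.0019, "dz": 0.0, "rx": 0.0, "ry": 0.0, "rz": -3.0, "grip": -0.55}
    - {"dx": 0.0003, "dy": 0.0038, "dz": 0.0, "rx": 0.0, "ry": 0.0, "rz": -6.0, "grip": -0.55}
    - {"dx": 0.0003, "dy": 0.0038, "dz": 0.0, "rx": 0.0, "ry": 0.0, "rz": -6.0, "grip": -0.55}

```text
time: 10.45
tool_pos: [0.5705, 0.2, 0.0758]
orientation: [[-0.199, 0.98, -0.007], [0.98, 0.199, -0.002], [-0.001, -0.007, -1.0]]
force: [-8.5, -2.4, 5.4]
gripper_width: 0.019
```

```bash
python3 -c "
from h import *
nose('t7.png');st()
b=snap('scene','sc7.png');u=proj('scene',[[.515,.268,.045]])[0].astype(int);print(u)
u=np.clip(u,50,450);c=b[u[1]-36:u[1]+36,u[0]-48:u[0]+48,::-1]
a=cv2.imread('pics/t7.png')[195:262,160:240]
cv2.imwrite('pics/m7.png',np.hstack([cv2.resize(c,(400,300),interpolation=2),cv2.resize(a,(358,300),interpolation=2)]))"
```

```text
nose nan nan 0 dist mm nan
t 10.5 [0.5705 0.1999 0.0759] yaw 101.4 r 0.0366 az 277.1 F tool [-0.4 -8.2 -4.5] w 0.0192
[207 201]h.py:21: RuntimeWarning: invalid value encountered in scalar divide
  y,x=np.mgrid[200:290,290:380];u,v=(w*x).sum()/w.sum(),(w*y).sum()/w.sum()
```

View pics/m7.png

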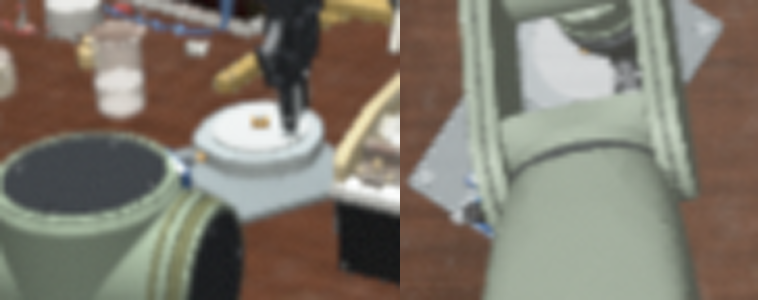

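The scene view shows the fingers on the crank and the nose at the rim, at (200,156) in the left half. The dial is hidden. The force has risen from 5 to 8 N, so it is climbing. Continuing in small steps.

Emit:
apply_moves:
  series:
    - {"dx": 0.0001, "dy": 0.0019, "dz": 0.0, "rx": 0.0, "ry": 0.0, "rz": -3.0, "grip": -0.55}
    - {"dx": 0.0002, "dy": 0.0031, "dz": 0.0, "rx": 0.0, "ry": 0.0, "rz": -5.0, "grip": -0.55}
    - {"dx": 0.0002, "dy": 0.0031, "dz": 0.0, "rx": 0.0, "ry": 0.0, "rz": -5.0, "grip": -0.55}

```text
time: 10.85
tool_pos: [0.5731, 0.2004, 0.0758]
orientation: [[-0.284, 0.959, -0.008], [0.959, 0.284, -0.003], [-0.001, -0.009, -1.0]]
force: [-8.2, -1.5, 5.8]
gripper_width: 0.0193
```

```bash
python3 -c "
from h import *
st();b=snap('scene','sc8.png');st()"
```

```text
t 10.85 [0.5731 0.2004 0.0758] yaw 106.5 r 0.0366 az 281.3 F tool [ 0.9 -8.4 -5.7] w 0.0193
t 10.9 [0.5731 0.2004 0.0758] yaw 106.4 r 0.0366 az 281.2 F tool [  0.2 -10.2  -5.9] w 0.0192
```

Emit:
apply_moves:
  series:
    - {"dx": 0.0001, "dy": 0.0013, "dz": 0.0, "rx": 0.0, "ry": 0.0, "rz": -2.0, "grip": -0.55}
    - {"dx": 0.0001, "dy": 0.0025, "dz": 0.0, "rx": 0.0, "ry": 0.0, "rz": -4.0, "grip": -0.55}
    - {"dx": 0.0001, "dy": 0.0025, "dz": 0.0, "rx": 0.0, "ry": 0.0, "rz": -4.0, "grip": -0.55}

```text
time: 11.2
tool_pos: [0.5755, 0.2009, 0.0758]
orientation: [[-0.35, 0.937, -0.008], [0.937, 0.35, -0.004], [-0.0, -0.009, -1.0]]
force: [-9.8, -3.4, 6.2]
gripper_width: 0.0191
```

```bash
python3 -c "
from h import *
st();b=snap('scene','sc9.png');st()"
```

```text
t 11.2 [0.5755 0.2009 0.0758] yaw 110.5 r 0.0367 az 285.0 F tool [  0.3 -10.4  -6.1] w 0.0191
t 11.25 [0.5754 0.2008 0.0758] yaw 110.4 r 0.0367 az 284.9 F tool [ -0.6 -10.3  -7. ] w 0.0191
```

Emit:
apply_moves:
  series:
    - {"dx": 0.0, "dy": 0.0013, "dz": -0.001, "rx": 0.0, "ry": 0.0, "rz": -2.0, "grip": -0.55}
    - {"dx": 0.0001, "dy": 0.0022, "dz": -0.001, "rx": 0.0, "ry": 0.0, "rz": -3.5, "grip": -0.55}

```text
time: 11.45
tool_pos: [0.5765, 0.2015, 0.076]
orientation: [[-0.407, 0.913, -0.01], [0.913, 0.407, -0.004], [0.0, -0.011, -1.0]]
force: [-9.5, -4.1, 4.4]
gripper_width: 0.0191
```

```bash
python3 -c "
from h import *
st();b=snap('scene','sc10.png');st()"
```

```text
t 11.45 [0.5765 0.2015 0.076 ] yaw 114.0 r 0.0364 az 286.9 F tool [  0.1 -10.4  -4.3] w 0.0191
t 11.5 [0.5767 0.2015 0.0761] yaw 114.1 r 0.0364 az 287.1 F tool [  1.  -10.9  -4.2] w 0.0191
```

Emit:
apply_moves:
  series:
    - {"dx": 0.0, "dy": 0.0013, "dz": 0.0, "rx": 0.0, "ry": 0.0, "rz": -2.0, "grip": -0.55}
    - {"dx": 0.0001, "dy": 0.0025, "dz": 0.0, "rx": 0.0, "ry": 0.0, "rz": -4.0, "grip": -0.55}
    - {"dx": 0.0001, "dy": 0.0025, "dz": 0.0, "rx": 0.0, "ry": 0.0, "rz": -4.0, "grip": -0.55}

```text
time: 11.8
tool_pos: [0.5792, 0.2022, 0.0761]
orientation: [[-0.469, 0.883, -0.009], [0.883, 0.469, -0.005], [0.0, -0.011, -1.0]]
force: [-8.1, -4.5, 4.4]
gripper_width: 0.0195
```

```bash
python3 -c "
from h import *
st();b=snap('scene','sc11.png');st()
for f in ['sc7','sc8','sc9','sc10','sc11']:
    a=cv2.imread('pics/%s.png'%f)[:,:,::-1]
    c=cv2.resize(a[192:212,198:222],None,fx=8,fy=8,interpolation=2).astype(float);w=np.clip(c[...,0]-c[...,2]-30,0,None)
    y,x=np.mgrid[:160,:192];print(f,int(w.sum()),(w*x).sum()/w.sum(),(w*y).sum()/w.sum())
"
```

```text
t 11.8 [0.5792 0.2022 0.0761] yaw 118.0 r 0.0366 az 291.2 F tool [-0.1 -9.3 -4.3] w 0.0195
t 11.85 [0.5793 0.2021 0.0761] yaw 118.0 r 0.0366 az 291.2 F tool [-0.2 -9.9 -4. ] w 0.0191
sc7 124763 44.9194071960437 29.11104253664949
sc8 129202 45.72261265305491 30.604069596445875
sc9 129098 45.96678492308169 30.475189391005284
sc10 128710 45.687724341543 30.678898298500506
sc11 125424 43.8698175787728 29.174041650720756
```

Emit:
apply_moves:
  series:
    - {"dx": 0.0, "dy": 0.0013, "dz": 0.0, "rx": 0.0, "ry": 0.0, "rz": -2.0, "grip": -0.55}
    - {"dx": 0.0001, "dy": 0.0025, "dz": 0.0, "rx": 0.0, "ry": 0.0, "rz": -4.0, "grip": -0.55}
    - {"dx": 0.0001, "dy": 0.0025, "dz": 0.0, "rx": 0.0, "ry": 0.0, "rz": -4.0, "grip": -0.55}

```text
time: 12.15
tool_pos: [0.5818, 0.2031, 0.0761]
orientation: [[-0.53, 0.848, -0.009], [0.848, 0.53, -0.005], [0.0, -0.01, -1.0]]
force: [-8.1, -6.4, 3.0]
gripper_width: 0.0194
```

```bash
python3 -c "
from h import *
st();b=snap('scene','sc12.png');st()
b=snap('scene','sc12.png');st()
"
```

```text
t 12.15 [0.5818 0.2031 0.0761] yaw 122.0 r 0.0367 az 295.4 F tool [ -1.1 -10.3  -2.9] w 0.0194
t 12.2 [0.5818 0.2031 0.0761] yaw 121.9 r 0.0368 az 295.4 F tool [ -0.9 -10.5  -2.2] w 0.0189
t 12.25 [0.5818 0.2031 0.0761] yaw 121.9 r 0.0368 az 295.5 F tool [-0.8 -9.8 -3.3] w 0.0191
```

The force stays near 10 N and I can't see the dial. I let go gently, lift and swing the arm aside to read the dial.

Emit:
apply_moves:
  series:
    - {"dx": 0.0, "dy": -0.002, "dz": 0.0, "rx": 0.0, "ry": 0.0, "rz": 0.0, "grip": -0.5}
    - {"dx": 0.0, "dy": -0.003, "dz": 0.0, "rx": 0.0, "ry": 0.0, "rz": 0.0, "grip": -0.35}
    - {"dx": 0.0, "dy": -0.003, "dz": 0.0, "rx": 0.0, "ry": 0.0, "rz": 0.0, "grip": -0.3}
    - {"dx": 0.0, "dy": -0.003, "dz": -0.04, "rx": 0.0, "ry": 0.0, "rz": 0.0, "grip": -0.3}
    - {"dx": 0.0, "dy": -0.003, "dz": -0.09, "rx": 0.0, "ry": 0.0, "rz": 0.0, "grip": -0.3}
    - {"dx": -0.187, "dy": -0.12, "dz": -0.09, "rx": 0.0, "ry": 0.0, "rz": 0.0, "grip": -0.3}
    - {"dx": -0.187, "dy": -0.12, "dz": -0.09, "rx": 0.0, "ry": 0.0, "rz": 0.0, "grip": -0.3}
    - {"dx": -0.187, "dy": -0.12, "dz": -0.09, "rx": 0.0, "ry": 0.0, "rz": 0.0, "grip": -0.3}
    - {"dx": -0.187, "dy": -0.12, "dz": -0.09, "rx": 0.0, "ry": 0.0, "rz": 0.0, "grip": -0.3}
    - {"dx": -0.187, "dy": -0.12, "dz": -0.09, "rx": 0.0, "ry": 0.0, "rz": 0.0, "grip": -0.3}

```text
time: 13.25
tool_pos: [0.5838, -0.021, 0.1679]
orientation: [[-0.526, 0.851, 0.004], [0.851, 0.526, -0.002], [-0.004, 0.002, -1.0]]
force: [0.2, 0.5, -0.1]
gripper_width: 0.0296
```

```bash
python3 -c "
from h import *
crop('t13.png','c13.png');st();nose('@t13.png')
"
```

```text
t 13.3 [ 0.584  -0.0228  0.1679] yaw 121.7 r 0.2597 az 274.0 F tool [-2.2 -0.8  0.3] w 0.0294
nose 340.9 254.4 4440 dist mm 68.89
```

View pics/c13.png

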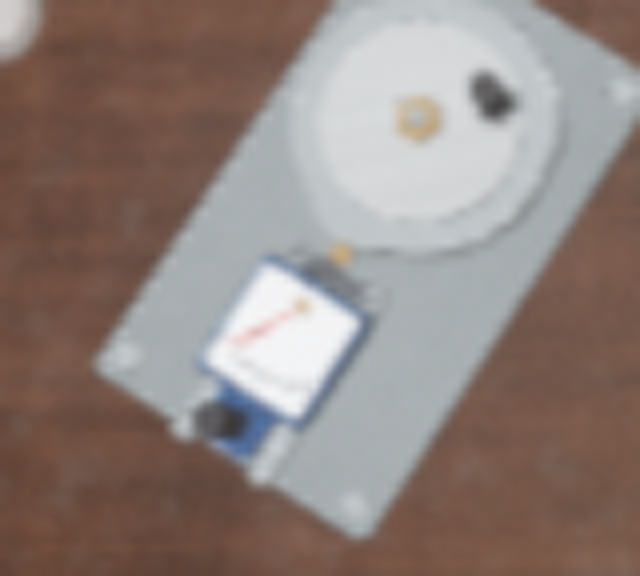

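The arm is clear, the rotor stands still and the needle points at the red tick (tip at (235,343), pivot at (302,306)). I measure the needle angle exactly.

```bash
python3 - <<'E'
from h import *
A=np.array([.566,.2363]);b=snap('top','t14.png')
def ang(f):
    a=cv2.imread('pics/'+f)[190:262,150:230,::-1]
    c=cv2.resize(a,None,fx=8,fy=8,interpolation=cv2.INTER_CUBIC).astype(float)
    w=np.clip(c[...,0]-.5*(c[...,1]+c[...,2])-12,0,None);m=np.zeros(w.shape)
    pv={'t2.png':(285,332)}.get(f,(302,306))
    y,x=np.mgrid[:w.shape[0],:w.shape[1]];r=np.hypot(x-pv[0],y-pv[1]);w*=(r>12)&(r<72)&(y>pv[1]-5)&(c.min(2)>140)
    P=np.array([ray('top',(u+.5)/8-.5+150,(v+.5)/8-.5+190,.049)[:2] for v,u in np.argwhere(w>8)]);W=w[w>8]
    mu=(W[:,None]*P).sum(0)/W.sum();e=np.linalg.svd((P-mu)*np.sqrt(W)[:,None],full_matrices=False)[2][0]
    p0=ray('top',(pv[0]+.5)/8-.5+150,(pv[1]+.5)/8-.5+190,.049)[:2]
    if e@(mu-p0)<0:e=-e
    d=mu-p0
    print(f,len(W),'line',np.degrees(np.arctan2(e[1],e[0])).round(1),'mean dir',np.degrees(np.arctan2(d[1],d[0])).round(1))
for f in('t2.png','t3.png','t13.png','t14.png'):ang(f)
nose('@t2.png');nose('@t13.png');nose('@t14.png')
for f in('t3.png','t14.png'):
    g=cv2.resize(cv2.imread('pics/'+f)[190:262,150:230],None,fx=8,fy=8,interpolation=2).max(2);g[:, :300]=255;g[220:]=255
    y,x=np.nonzero(g<95);P=ray('top',(x.mean()+.5)/8-.5+150,(y.mean()+.5)/8-.5+190,.085)[:2]-A;print('crank',len(x),np.hypot(*P),np.degrees(np.arctan2(P[1],P[0]))%360)
E
```

```text
t2.png 3 line -178.7 mean dir -179.8
t3.png 94 line 162.1 mean dir 162.5
t13.png 421 line 118.5 mean dir 119.1
t14.png 417 line 118.6 mean dir 119.1
nose 329.6 270.0 4957 dist mm 77.46
nose 340.9 254.4 4440 dist mm 68.89
nose 340.9 254.4 4546 dist mm 68.87
crank 430 0.03612521202888996 141.60000267875063
crank 365 0.036946541243919565 275.16323360006015
```

```bash
python3 - <<'E'
from h import *
A=np.array([.566,.2363])
for f in('t3.png','t14.png'):
    g=cv2.resize(cv2.imread('pics/'+f)[190:262,150:230],None,fx=8,fy=8,interpolation=2).max(2)
    for t in(80,95,110):
        m=(g<t);m[:,:300]=0;m[220:]=0;y,x=np.nonzero(m);print(f,t,x.mean(),y.mean(),x.min(),x.max(),y.min(),y.max())
for az in(143.5,275,280,285,290):
    for z in(.062,.084,.106):
        p=proj('top',[[A[0]+.036*np.cos(np.radians(az)),A[1]+.036*np.sin(np.radians(az)),z]])[0];print(az,z,(p-[150,190]+.5)*8-.5)
E
```

```text
t3.png 80 363.0914285714286 178.87428571428572 356 370 172 186
t3.png 95 360.0325581395349 176.65348837209302 340 372 165 188
t3.png 110 397.4101796407186 161.8303393213573 336 639 6 189
t14.png 80 497.40845070422534 105.23239436619718 490 505 99 112
t14.png 95 495.8493150684931 103.57260273972602 485 507 85 114
t14.png 110 512.8193146417445 98.28971962616822 476 639 7 156
143.5 0.062 [371.36248494 185.19375305]
143.5 0.084 [362.74212809 178.36138826]
143.5 0.106 [353.83493291 171.30132384]
275 0.062 [500.50439853 112.38669763]
275 0.084 [494.02279878 104.39077067]
275 0.106 [487.32625731  96.12938122]
280 0.062 [499.65778024 105.52029184]
280 0.084 [493.16521117  97.41564899]
280 0.106 [486.45743741  89.04205912]
285 0.062 [498.20845787  98.7723829 ]
285 0.084 [491.6950832   90.56102499]
285 0.106 [484.96591508  82.07730447]
290 0.062 [496.16817266  92.19405169]
290 0.084 [489.6243386   83.87878287]
290 0.106 [482.86380226  75.28783039]
```

The calibration holds: plain rim reads 18.2° → 1.71 mm, against 1.7 expected. The present reading is 61.7° → about 5.8 mm, above 5.6 but not the top. The crank is at about 275° and the rim profile predicted the top near 282–286°, so I nudge it about 6° further and release more carefully.

Emit:
apply_moves:
  series:
    - {"dx": 0.198, "dy": 0.105, "dz": 0.0, "rx": 0.0, "ry": 0.0, "rz": 23.7, "grip": 0.0}
    - {"dx": 0.198, "dy": 0.105, "dz": 0.0, "rx": 0.0, "ry": 0.0, "rz": 23.7, "grip": 0.0}
    - {"dx": 0.198, "dy": 0.105, "dz": 0.0, "rx": 0.0, "ry": 0.0, "rz": 23.7, "grip": 0.0}
    - {"dx": 0.198, "dy": 0.105, "dz": 0.0, "rx": 0.0, "ry": 0.0, "rz": 23.7, "grip": 0.0}
    - {"dx": 0.198, "dy": 0.105, "dz": 0.0, "rx": 0.0, "ry": 0.0, "rz": 23.7, "grip": 0.0}
    - {"dx": 0.198, "dy": 0.105, "dz": 0.0, "rx": 0.0, "ry": 0.0, "rz": 23.7, "grip": 0.0}
    - {"dx": 0.198, "dy": 0.105, "dz": 0.0, "rx": 0.0, "ry": 0.0, "rz": 23.7, "grip": 0.0}

```text
time: 14.05
tool_pos: [0.5668, 0.2087, 0.1668]
orientation: [[-0.147, 0.989, 0.001], [0.989, 0.147, -0.0], [-0.0, 0.001, -1.0]]
force: [0.3, -0.2, -0.7]
gripper_width: 0.0426
```

```bash
python3 -c "
from h import *
st();s=sensors.get_state();print(s['orientation'].T@(np.array([.5691,.2004,.076])-s['tool_pos']))"
```

```text
t 14.05 [0.5668 0.2087 0.1668] yaw 98.4 r 0.0276 az 271.7 F tool [-0.2  0.3  0.7] w 0.0426
[-0.00849254  0.00090661  0.09082072]
```

Emit:
apply_moves:
  series:
    - {"dx": -0.008, "dy": 0.0, "dz": 0.03, "rx": 0.0, "ry": 0.0, "rz": 0.0, "grip": 0.0}
    - {"dx": -0.008, "dy": 0.0, "dz": 0.06, "rx": 0.0, "ry": 0.0, "rz": 0.0, "grip": 0.0}
    - {"dx": -0.008, "dy": 0.0, "dz": 0.08, "rx": 0.0, "ry": 0.0, "rz": 0.0, "grip": 0.0}
    - {"dx": -0.008, "dy": 0.0, "dz": 0.09, "rx": 0.0, "ry": 0.0, "rz": 0.0, "grip": 0.0}
    - {"dx": -0.008, "dy": 0.0, "dz": 0.09, "rx": 0.0, "ry": 0.0, "rz": 0.0, "grip": 0.0}

```text
time: 14.55
tool_pos: [0.5671, 0.1979, 0.0748]
orientation: [[-0.142, 0.99, -0.003], [0.99, 0.142, -0.001], [-0.0, -0.003, -1.0]]
force: [-0.3, 0.4, 0.2]
gripper_width: 0.043
```

```bash
python3 -c "
from h import *
st()"
```

```text
t 14.55 [0.5671 0.1979 0.0748] yaw 98.2 r 0.0384 az 271.6 F tool [ 0.4 -0.3 -0.2] w 0.043
```

Emit:
apply_moves:
  series:
    - {"dx": 0.0, "dy": 0.002, "dz": 0.0, "rx": 0.0, "ry": 0.0, "rz": 0.0, "grip": -0.2}
    - {"dx": 0.0, "dy": 0.003, "dz": 0.0, "rx": 0.0, "ry": 0.0, "rz": 0.0, "grip": -0.4}
    - {"dx": 0.0, "dy": 0.004, "dz": 0.0, "rx": 0.0, "ry": 0.0, "rz": 0.0, "grip": -0.4}
    - {"dx": 0.0, "dy": 0.005, "dz": 0.0, "rx": 0.0, "ry": 0.0, "rz": 0.0, "grip": -0.4}
    - {"dx": 0.0, "dy": 0.005, "dz": 0.0, "rx": 0.0, "ry": 0.0, "rz": 0.0, "grip": -0.4}

```text
time: 15.05
tool_pos: [0.5735, 0.1999, 0.0769]
orientation: [[-0.144, 0.99, 0.001], [0.99, 0.144, 0.0], [0.0, 0.001, -1.0]]
force: [0.9, -0.4, -1.0]
gripper_width: 0.0254
```

```bash
python3 -c "
from h import *
st()"
```

```text
t 15.05 [0.5735 0.1999 0.0769] yaw 98.3 r 0.0371 az 281.6 F tool [-0.5  0.8  1. ] w 0.0254
```

Emit:
apply_moves:
  series:
    - {"dx": 0.0, "dy": 0.001, "dz": 0.0, "rx": 0.0, "ry": 0.0, "rz": 0.0, "grip": -0.4}
    - {"dx": 0.0, "dy": 0.002, "dz": 0.0, "rx": 0.0, "ry": 0.0, "rz": 0.0, "grip": -0.4}
    - {"dx": 0.0, "dy": 0.002, "dz": 0.0, "rx": 0.0, "ry": 0.0, "rz": 0.0, "grip": -0.4}

```text
time: 15.35
tool_pos: [0.575, 0.2001, 0.0763]
orientation: [[-0.144, 0.99, 0.0], [0.99, 0.144, 0.0], [0.0, 0.0, -1.0]]
force: [-0.7, -0.6, 0.3]
gripper_width: 0.0256
```

```bash
python3 -c "
from h import *
st()"
```

```text
t 15.35 [0.575  0.2001 0.0763] yaw 98.3 r 0.0373 az 284.0 F tool [-0.5 -0.8 -0.3] w 0.0256
```

Emit:
apply_moves:
  series:
    - {"dx": 0.0, "dy": 0.001, "dz": 0.0, "rx": 0.0, "ry": 0.0, "rz": 0.0, "grip": -0.4}
    - {"dx": 0.0, "dy": 0.002, "dz": 0.0, "rx": 0.0, "ry": 0.0, "rz": 0.0, "grip": -0.4}
    - {"dx": 0.0, "dy": 0.002, "dz": 0.0, "rx": 0.0, "ry": 0.0, "rz": 0.0, "grip": -0.4}

```text
time: 15.65
tool_pos: [0.5771, 0.2004, 0.0763]
orientation: [[-0.144, 0.99, 0.0], [0.99, 0.144, 0.0], [0.0, 0.0, -1.0]]
force: [0.2, 0.8, 0.2]
gripper_width: 0.0253
```

```bash
python3 -c "
from h import *
st()"
```

```text
t 15.65 [0.5771 0.2004 0.0763] yaw 98.3 r 0.0376 az 287.1 F tool [ 0.7  0.3 -0.2] w 0.0253
```

Emit:
apply_moves:
  series:
    - {"dx": 0.0, "dy": 0.001, "dz": 0.0, "rx": 0.0, "ry": 0.0, "rz": 0.0, "grip": -0.4}
    - {"dx": 0.0, "dy": 0.002, "dz": 0.0, "rx": 0.0, "ry": 0.0, "rz": 0.0, "grip": -0.4}
    - {"dx": 0.0, "dy": 0.002, "dz": 0.0, "rx": 0.0, "ry": 0.0, "rz": 0.0, "grip": -0.4}

```text
time: 15.95
tool_pos: [0.5791, 0.2007, 0.0763]
orientation: [[-0.144, 0.99, 0.0], [0.99, 0.144, 0.0], [0.0, 0.0, -1.0]]
force: [0.6, -0.3, 0.1]
gripper_width: 0.0256
```

```bash
python3 -c "
from h import *
st()"
```

```text
t 15.95 [0.5791 0.2007 0.0763] yaw 98.3 r 0.0379 az 290.1 F tool [-0.4  0.6 -0.1] w 0.0256
```

Emit:
apply_moves:
  series:
    - {"dx": 0.0, "dy": 0.001, "dz": 0.0, "rx": 0.0, "ry": 0.0, "rz": 0.0, "grip": -0.4}
    - {"dx": 0.0, "dy": 0.002, "dz": 0.0, "rx": 0.0, "ry": 0.0, "rz": 0.0, "grip": -0.4}
    - {"dx": 0.0, "dy": 0.002, "dz": 0.0, "rx": 0.0, "ry": 0.0, "rz": 0.0, "grip": -0.4}

```text
time: 16.25
tool_pos: [0.5803, 0.2009, 0.0761]
orientation: [[-0.144, 0.99, -0.002], [0.99, 0.144, -0.0], [-0.0, -0.002, -1.0]]
force: [-1.7, -0.9, 1.1]
gripper_width: 0.0257
```

```bash
python3 -c "
from h import *
st();crop('t15.png','c15.png')"
```

```text
t 16.25 [0.5803 0.2009 0.0761] yaw 98.3 r 0.0382 az 292.0 F tool [-0.6 -1.8 -1.1] w 0.0257
```

View pics/c15.png

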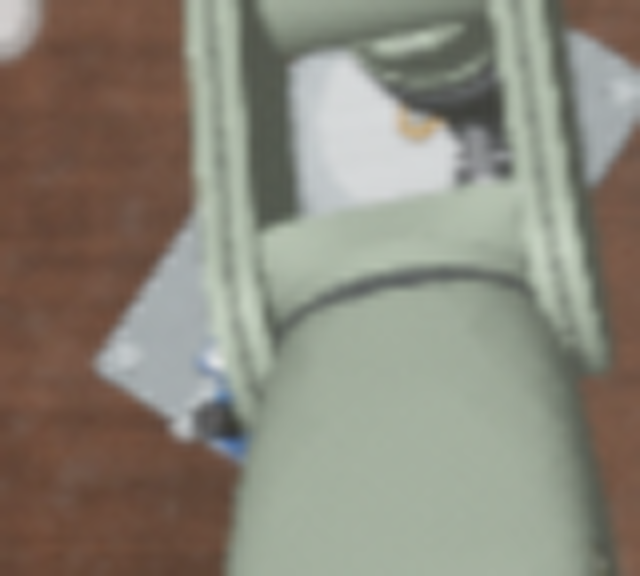

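Contact now: −1.8 N with the crank near 285°. The fingers evidently flex several mm at 10 N, which explains the earlier TCP lead. I push on in small steps and watch for the force to drop.

Emit:
apply_moves:
  series:
    - {"dx": 0.0002, "dy": 0.0015, "dz": 0.0, "rx": 0.0, "ry": 0.0, "rz": -3.0, "grip": -0.4}
    - {"dx": 0.0003, "dy": 0.003, "dz": 0.0, "rx": 0.0, "ry": 0.0, "rz": -6.0, "grip": -0.4}
    - {"dx": 0.0005, "dy": 0.004, "dz": 0.0, "rx": 0.0, "ry": 0.0, "rz": -8.0, "grip": -0.4}
    - {"dx": 0.0005, "dy": 0.004, "dz": 0.0, "rx": 0.0, "ry": 0.0, "rz": -8.0, "grip": -0.4}

```text
time: 16.7
tool_pos: [0.5827, 0.2017, 0.0762]
orientation: [[-0.281, 0.96, -0.005], [0.96, 0.281, -0.001], [0.0, -0.005, -1.0]]
force: [-6.8, -1.7, 4.7]
gripper_width: 0.0256
```

```bash
python3 -c "
from h import *
st();viewer.snapshot('top');st()"
```

```text
t 16.7 [0.5827 0.2017 0.0762] yaw 106.3 r 0.0384 az 295.8 F tool [ 0.2 -7.  -4.7] w 0.0256
t 16.75 [0.5827 0.2017 0.0761] yaw 106.3 r 0.0385 az 295.8 F tool [-0.5 -6.9 -5.2] w 0.0259
```

Emit:
apply_moves:
  series:
    - {"dx": 0.0001, "dy": 0.001, "dz": 0.0, "rx": 0.0, "ry": 0.0, "rz": -1.0, "grip": -0.4}
    - {"dx": 0.0003, "dy": 0.002, "dz": 0.0, "rx": 0.0, "ry": 0.0, "rz": -2.0, "grip": -0.4}
    - {"dx": 0.0003, "dy": 0.002, "dz": 0.0, "rx": 0.0, "ry": 0.0, "rz": -2.0, "grip": -0.4}

```text
time: 17.05
tool_pos: [0.584, 0.2022, 0.0761]
orientation: [[-0.314, 0.949, -0.006], [0.949, 0.314, -0.002], [0.0, -0.006, -1.0]]
force: [-6.4, -2.1, 5.5]
gripper_width: 0.0257
```

```bash
python3 -c "
from h import *
st();viewer.snapshot('top');st()"
```

```text
t 17.05 [0.584  0.2022 0.0761] yaw 108.3 r 0.0385 az 297.9 F tool [ 0.  -6.8 -5.5] w 0.0257
t 17.1 [0.5841 0.2022 0.0761] yaw 108.3 r 0.0386 az 297.9 F tool [-0.2 -7.1 -6. ] w 0.0257
```

Emit:
apply_moves:
  series:
    - {"dx": 0.0001, "dy": 0.001, "dz": 0.0, "rx": 0.0, "ry": 0.0, "rz": -1.0, "grip": -0.4}
    - {"dx": 0.0003, "dy": 0.002, "dz": 0.0, "rx": 0.0, "ry": 0.0, "rz": -2.0, "grip": -0.4}
    - {"dx": 0.0003, "dy": 0.002, "dz": 0.0, "rx": 0.0, "ry": 0.0, "rz": -2.0, "grip": -0.4}

```text
time: 17.4
tool_pos: [0.5858, 0.2028, 0.0761]
orientation: [[-0.347, 0.938, -0.006], [0.938, 0.347, -0.002], [-0.0, -0.007, -1.0]]
force: [-6.7, -3.4, 5.6]
gripper_width: 0.0255
```

```bash
python3 -c "
from h import *
st();viewer.snapshot('top');st()"
```

```text
t 17.4 [0.5858 0.2028 0.0761] yaw 110.3 r 0.0389 az 300.6 F tool [-0.8 -7.4 -5.5] w 0.0255
t 17.45 [0.5858 0.2028 0.0761] yaw 110.3 r 0.0389 az 300.5 F tool [ 0.4 -7.8 -6.2] w 0.0251
```

About 5° gained at a steady 7 N. I let go: unload, open wide, lift straight up, then move aside.

Emit:
apply_moves:
  series:
    - {"dx": 0.0, "dy": -0.002, "dz": 0.0, "rx": 0.0, "ry": 0.0, "rz": 0.0, "grip": -0.4}
    - {"dx": 0.0, "dy": -0.005, "dz": 0.0, "rx": 0.0, "ry": 0.0, "rz": 0.0, "grip": -0.2}
    - {"dx": 0.0, "dy": -0.005, "dz": 0.0, "rx": 0.0, "ry": 0.0, "rz": 0.0, "grip": 0.0}
    - {"dx": 0.0, "dy": -0.005, "dz": 0.0, "rx": 0.0, "ry": 0.0, "rz": 0.0, "grip": 0.0}
    - {"dx": 0.0, "dy": -0.005, "dz": -0.03, "rx": 0.0, "ry": 0.0, "rz": 0.0, "grip": 0.0}
    - {"dx": 0.0, "dy": -0.005, "dz": -0.07, "rx": 0.0, "ry": 0.0, "rz": 0.0, "grip": 0.0}
    - {"dx": 0.0, "dy": -0.005, "dz": -0.09, "rx": 0.0, "ry": 0.0, "rz": 0.0, "grip": 0.0}
    - {"dx": 0.0, "dy": -0.005, "dz": -0.09, "rx": 0.0, "ry": 0.0, "rz": 0.0, "grip": 0.0}
    - {"dx": -0.206, "dy": -0.076, "dz": -0.09, "rx": 0.0, "ry": 0.0, "rz": 0.0, "grip": 0.0}
    - {"dx": -0.206, "dy": -0.076, "dz": -0.09, "rx": 0.0, "ry": 0.0, "rz": 0.0, "grip": 0.0}
    - {"dx": -0.206, "dy": -0.076, "dz": -0.09, "rx": 0.0, "ry": 0.0, "rz": 0.0, "grip": 0.0}
    - {"dx": -0.206, "dy": -0.076, "dz": -0.09, "rx": 0.0, "ry": 0.0, "rz": 0.0, "grip": 0.0}
    - {"dx": -0.206, "dy": -0.076, "dz": -0.09, "rx": 0.0, "ry": 0.0, "rz": 0.0, "grip": 0.0}

```text
time: 18.75
tool_pos: [0.5878, -0.0202, 0.1648]
orientation: [[-0.342, 0.94, -0.002], [0.94, 0.342, -0.001], [-0.001, -0.002, -1.0]]
force: [0.1, -0.4, 0.5]
gripper_width: 0.0428
```

```bash
python3 - <<'E'
from h import *
snap('top','t16.png')
def ang(f,pv=(302,306)):
    c=cv2.resize(cv2.imread('pics/'+f)[190:262,150:230,::-1],None,fx=8,fy=8,interpolation=cv2.INTER_CUBIC).astype(float)
    w=np.clip(c[...,0]-.5*(c[...,1]+c[...,2])-12,0,None)
    y,x=np.mgrid[:w.shape[0],:w.shape[1]];r=np.hypot(x-pv[0],y-pv[1]);w*=(r>12)&(r<72)&(y>pv[1]-5)&(c.min(2)>140)
    P=np.array([ray('top',(u+.5)/8-.5+150,(v+.5)/8-.5+190,.049)[:2] for v,u in np.argwhere(w>8)]);W=w[w>8]
    mu=(W[:,None]*P).sum(0)/W.sum();e=np.linalg.svd((P-mu)*np.sqrt(W)[:,None],full_matrices=False)[2][0]
    p0=ray('top',(pv[0]+.5)/8-.5+150,(pv[1]+.5)/8-.5+190,.049)[:2];d=mu-p0;e=e*np.sign(e@d)
    a1,a2=[np.degrees(np.arctan2(k[1],k[0])) for k in(e,d)];print(f,a1.round(1),a2.round(1),'feeler mm',((180.5-(a1+a2)/2)/65.9*6.2).round(2))
ang('t3.png');ang('t14.png');ang('t16.png');nose('@t16.png')
for f in('t14.png','t16.png'):
    g=cv2.resize(cv2.imread('pics/'+f)[190:262,150:230],None,fx=8,fy=8,interpolation=2).max(2);g[:,:300]=255;g[220:]=255
    y,x=np.nonzero(g<95);P=ray('top',(x.mean()+.5)/8-.5+150,(y.mean()+.5)/8-.5+190,.085)[:2]-[.566,.2363];print('crank',np.hypot(*P),np.degrees(np.arctan2(P[1],P[0]))%360)
st()
E
```

```text
t3.png 162.1 162.5 feeler mm 1.71
t14.png 118.6 119.1 feeler mm 5.8
t16.png 119.2 116.2 feeler mm 5.91
nose 340.7 254.8 4345 dist mm 69.08
crank 0.036946541243919565 275.16323360006015
crank 0.03688718895468453 278.69939759394236
t 18.8 [ 0.5879 -0.0214  0.1647] yaw 110.0 r 0.2586 az 274.9 F tool [-1.6  0.5  0.3] w 0.0426
```

The needle went from 5.8 to about 5.9–6.0 mm and the nose moved back a further 0.2 mm, so it is close to the top and the rotor stays where I left it. One last rest check, then I hand in.

```bash
python3 -c "
from h import *
snap('top','t17.png');nose('@t17.png')
a,b,c=[cv2.imread('pics/%s.png'%f).astype(int) for f in('t16','t17','t3')]
print(abs(a-b)[190:262,150:230].max(), [abs(a-c)[y0:y1,x0:x1].mean().round(2) for x0,x1,y0,y1 in((110,155,170,270),)])
print(ticket.finish_job())"
```

```text
nose 340.7 254.8 4311 dist mm 69.1
4 [np.float64(26.32)]
the job is handed in; nothing more can be done
None
```

I pushed the gauge home, turned the rotor about 140° anticlockwise by its crank and let it go with the high spot under the nose. The job is handed in at about 19 s of the 72 s; it reported no verdict.

**Gauge home:** I pushed the post with shut fingers until it stopped hard at about 30 N. The picture puts the post 158 mm from the axis, as it should be at the stop. The dial then read about 1.7 mm, which is the plain-rim value.

**High spot:** I used an open cage around the crank, so there was almost no radial load on the spindle. The tangential force reached about 10–11 N, above the 5–7 N expected. By the given stiffness that is about 1.1 mm of spindle shift, under the 2 mm limit. I let go once, read about 5.8 mm, nudged the crank about 4° further and let go again.

**Last checks:**
- **Needle:** it reads about 5.9 mm, against the 5.6 mm needed and about 6.2 mm at the top. The two ways of measuring its angle differ by 3°, giving 5.8 to 6.05 mm. I did not go past the top to see the reading fall, so it is close to the top, not proven to be on it.
- **Nose:** it sits about 4.8 mm further back than on the plain rim. The high spot should give 4.5 mm and the lesser swelling only 2.4 mm.
- **At rest:** two successive pictures of the stand match, so the rotor is at rest. The arm was clear, with almost no force on it.
- **Bystanders:** my numeric check on the left-hand area was not usable, because the arm was in that part of the earlier picture. The tool's path kept clear of all four.

I viewed 11 pictures, one over the budget.

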